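Hold the magnifier over the clay doll head

TASK

Lift the magnifier up off the stand it hangs on, carry it over the brush rack, and hold it over the little clay doll head on its tile so that the painter can look through it: level, lens centred on the head, its underside about 2 cm above the top of the head, and still. The job finishes with you still holding the magnifier there: do not put it down or let go. Do not touch the rack or the head with the magnifier, and leave everything else on the bench where it is.

Things in the scene. Friction and masses are not known exactly. Their poses are not given: they have to be found in the camera images.
- magnifier: Magnifier with aluminium frame, about 120 g (heavier on the lens side), hanging upright on its stand. Lens disc level, 92 mm across, 10 mm thick. Origin: centre of the lens underside; z up. Upright handle, 12 mm (x) by 18 mm (y), axis at x = +62 mm; its wooden upper part, 12 mm (x) by 24 mm (y), z = 116 to 180 mm, is gripped from above, across either side.
- clip (a point): Underside of the clip on the magnifier's handle that rests on the stand's board; in the magnifier's frame at x = 75, y = 0, z = 105 mm. The clip is aluminium, 18 mm wide, reaches back to x = 86 mm, top at z = 113 mm, and its tongue hangs behind the board down to z = 85 mm: lift more than 20 mm to come off.
- handle_top (a point): Centre of the top end of the magnifier's handle, 62 mm along x and 180 mm above the magnifier's origin.
- stand: Fixed wooden stand. Origin: on the table straight below the hanging lens; the magnifier starts 65 mm above it with the same axes. An upright plywood board, 10 mm thick, 60 mm wide, at x = 70 to 80 mm, top edge at z = 170 mm, carries the clip; base 120 by 140 by 14 mm, at x = 35 to 155 mm.
- rack: Fixed wooden brush rack, a block 360 mm (x) by 70 mm (y) by 50 mm high, holding upright brushes (tips at 150 mm) and paint bottles (up to 127 mm). It stands in the middle of the bench, between the stand and the tile. Origin: centre of its underside; x along its length.
- tile: Fixed square tile 110 by 110 by 12 mm that the doll head stands on. Origin: centre of its underside.
- head: Small flesh-coloured clay doll head with a nose, eyes and ears, standing loose on its tile; 46 mm across, 60 mm tall, 60 g. Origin: centre of its underside, z up.
- head_top (a point): Highest point of the doll head, on its axis, 60 mm above its underside.
- cup: Loose white cup, 68 mm across, 75 mm tall, near the tile on the robot's side. Origin: centre of its underside. Leave it.
- bird: Loose pale clay bird, about 80 mm long and 46 mm tall, beyond the tile. Origin: centre of its underside. Leave it.
- glue: Loose white glue bottle, 44 mm across, 90 mm tall, in front of the stand on the robot's side. Origin: centre of its underside. Leave it.
- bowl: Loose white bowl, 84 mm across, 38 mm tall, behind the stand. Origin: centre of its underside. Leave it.
- doll: Loose doll in a blue skirt, 68 mm across, 139 mm tall, beyond the rack. Origin: centre of its underside. Leave it.
There are look-alikes about, which are no part of the job. What is shaped like the glue but red is not meant.

How it is judged (in metres and radians):
On the way, in this order (a step that is already met when the one before it is completed fails the run):
1. the magnifier is lifted up off the stand, held by the fingers alone (contact force between the fingers and magnifier above 0.5 N and z of magnifier in the frame of stand above 0.092 m and contact force between magnifier and stand below 0.05 N), for 0.1 s.
2. it is carried over the brush rack (contact force between the fingers and magnifier above 0.5 N and height (world z) of magnifier above 0.13 m and y of magnifier in the frame of rack between -0.06 and 0.06 m and x of magnifier in the frame of rack between -0.2 and 0.2 m), for 0.04 s.
At the end, for the whole second after the job is handed in: The magnifier is held by the fingers alone; lens underside centred within 15 mm of the head's top, 8 to 35 mm above it, level within 0.14 rad, still (20 mm/s, 0.15 rad/s); the head upright (0.1 rad) within 10 mm of its start, the five loose bystanders within 20 mm of theirs (contact force between the fingers and magnifier above 0.5 N and horizontal distance between magnifier and head_top below 0.015 m and z of magnifier in the frame of head_top between 0.008 and 0.035 m and angle between magnifier's own z axis and vertical below 0.14 rad and linear speed of magnifier below 0.02 m/s and angular speed of magnifier below 0.15 rad/s and angle between head's own z axis and vertical below 0.1 rad and distance of head from where it was at the start of the episode below 0.01 m and contact force between magnifier and head below 0.05 N and contact force between magnifier and tile below 0.05 N and contact force between magnifier and stand below 0.05 N and contact force between magnifier and rack below 0.05 N and contact force between magnifier and cup below 0.05 N and contact force between magnifier and bird below 0.05 N and contact force between magnifier and glue below 0.05 N and contact force between magnifier and bowl below 0.05 N and contact force between magnifier and doll below 0.05 N and distance of each of cup, bird, glue, bowl, doll from where it was at the start of the episode below 0.02 m); the arm keeps its last pose, push and grip.
It fails at once if the magnifier touches the clay head (contact force between magnifier and head above 0.3 N).
It fails at once if the magnifier touches the brush rack (contact force between magnifier and rack above 0.5 N).
It fails at once if the clay head is pushed or knocked (distance of head from where it was at the start of the episode above 0.01 m).
It fails at once if the cup, bird, glue bottle, bowl or doll is disturbed (distance of any of cup, bird, glue, bowl, doll from where it was at the start of the episode above 0.02 m).
It also fails if it takes over 45 s, if anything falls off the work surface, if the arm or the gripper's body presses on something with over 40 N, if the wrist force passes 120 N, or if a joint passes its speed limit or range.

ROBOT

A 6-joint arm with a two-finger parallel gripper is mounted at the origin on the work surface. World frame = base frame: x ahead of the robot, y to its left, z up, the work surface at z = 0. Lengths are in m, angles in degrees, forces in N, time in s.
With the tool pointing down it reaches from about 0.4 to 0.825 m from the base axis. Payload 7 kg.
Tool frame: the origin (TCP) lies midway between the tips of the shut fingers; the grasp point (between the pads) lies 19 mm behind it; z points along the fingers, y is the line along which they close (so a half turn about z gives the same grasp; the last joint's range is limited). The gripper opens to 88 mm and grips with 3 to 60 N. Pads are 19 mm wide; open, the fingers measure 130 mm over their backs; the gripper's body (78 mm by 193 mm) begins 47 mm behind the grasp point.
Start: joints at [91.106, 20.546, 0.682, 0, -70.136, -16.507], TCP at [0.179, 0.651, 0.227] pointing down, gripper open.
Joint ranges: [-176.03, 176.03], [-82.01, 121.73], [-58.28, 71.71], [-173.87, 95.51], [-174.79, -0.11], [-173.66, 173.66]. Speed limits (degrees/s): [136.94, 136.94, 172.46, 180, 180, 180].

INTERFACE

Orientations are given as [roll, pitch, yaw] about the fixed x, y, z axes, in that order (R = Rz(yaw) Ry(pitch) Rx(roll)).
In Python, from plant import get_state, optics, order gives the robot as it stands. The module is installed in compiled form; this text tells all that it offers.
- The arm moves only by the tool send_rows, never from a script. Its argument "moves" is a list of rows, each an object with "slide": the shift along the tool's x, y, z as a fraction of full scale, a list of three; "turn": the turn about the tool's z as a fraction of full scale; "gripper": the opening, from 0 (shut) to 1 (fully open). A call has exactly 5 rows; each row is the pose to reach, as a shift and turn from the pose commanded when the call began, along the tool's axes at that moment; what a row does not reach only later rows make up. Full scale, the value 1, is 150 mm for a shift and 90 degrees for a turn. A row lasts 1/12 s, in which the tool goes at most 41.7 mm and 7.16 degrees, less where a joint would pass 70% of its speed; a pose out of reach is approached as far as the arm can. A call with a number of a shift or a turn outside -1 to 1 is refused whole. A call with a gripper value outside its range is refused whole. The fingers move at their own pace and stop on an object; "newtons" is the grip in N (left out, the last holds). Time passes only in rows, so rows that repeat a pose let the fingers close, or fill a call up. It gives the time, the measured TCP pose, the force, the opening and the grip force at its end, in the units of the state.
- get_state(): the state, without advancing time (a new reading comes with each control period).
- optics.capture(name): name is "scene" or "top" or "wrist"; returns a dict with "img" (420x560x3 uint8, red, green, blue), "intrinsics" (3x3 intrinsics, pixels), "dist" ([k1, k2, p1, p2, k3] as OpenCV has them; the pictures are not rectified), "origin" and "attitude" of the camera in the world. Camera axes: x right, y down, z forward; pixel columns grow to the right and rows downward; lengths in m; the calibration is good to about 2 mm. A picture is of the moment at which its call begins. There is no depth.
- order.close_job(): hands the job in; it is judged then, once.
Trained networks look in the newest picture that a camera, given by its name, has taken for a name from the list of things; names that differ only in an ending like _2 or _b are one class to them, and where a whole thing is asked for, a point or a joint stands for the part that bears it (a point fixed in the world has none). Each returns a list of dicts, best first, with "p" (0 to 1); they miss things now and then, are a little off and sometimes report something else, mostly with a low value. They report only what shows in the picture. A call takes as long as a camera call. They do not tell look-alikes from the thing itself.
- optics.look_for(camera, name): "location" ([x, y, z] in m, in world coordinates, good to about 4 mm: the middle of the surface that is visible of it).
The state is a dict: "time_s": time; "joints": joint angles; "qd": joint speeds; "joint_torque": joint torques, N m; "tcp_pos": TCP position; "eef_rot": TCP orientation; "contact_force": force on the tool from outside, world axes, zero at the start; "moment": the same for the moment, N m; "gripper_width": finger opening in m; "gripper_force": force on a finger pad.
Only numpy, scipy, OpenCV 4.12 (cv2) and the standard library are available. Lean on these libraries where they do the work, as an engineer would, in place of code of your own. Each camera call takes 0.05 s, during which the arm holds its last target. There are 200 camera calls.

## Working session

There is one attempt and no reset: what is moved stays moved. The work goes in short steps, Python scripts to look and compute and a tool call to move; the robot and the scene stay as the last step left them, time stands still between calls to the robot, and variables do not carry over. Pictures are saved under pics/ and viewed, at most 10 in all, crops included, and the job is handed in when it is done.

Besides the shell and the picture viewer there is one more tool, called after "Call:" as name(argument=value, ...) on one line, values as JSON. send_rows: Moves the arm, as the interface text tells. Shift numbers are shares of 150 mm and turn numbers shares of 90 degrees, none past 1 either way. Its arguments: {"type":"object","properties":{"moves":{"type":"array"},"newtons":{"type":"number"}},"required":["moves"]}

```bash
mkdir -p pics
cat > h.py <<'E'
import cv2,numpy as np
from plant import get_state,optics,order
def cap(c,n):
    d=optics.capture(c); cv2.imwrite(f'pics/{n}.png',d['img'][:,:,::-1]); return d
def RT(d):
    a=np.array(d['attitude'],float)
    from scipy.spatial.transform import Rotation as R
    if a.shape!=(3,3): a=R.from_euler('xyz',a,degrees=True).as_matrix()
    return a,np.array(d['origin'],float)
def proj(d,p):
    R,o=RT(d); pc=(np.atleast_2d(p)-o)@R
    return cv2.projectPoints(pc,np.zeros(3),np.zeros(3),np.array(d['intrinsics'],float),np.array(d['dist'],float))[0][:,0]
def atz(d,uv,z):
    R,o=RT(d); u=cv2.undistortPoints(np.array(uv,float).reshape(-1,1,2),np.array(d['intrinsics'],float),np.array(d['dist'],float))[:,0]
    r=np.c_[u,np.ones(len(u))]@R.T; return o+r*((z-o[2])/r[:,2])[:,None]
E
python3 - <<'E'
from h import *
ds={}
for c in ['scene','top']:
    d=ds[c]=cap(c,c+'1'); print(c,d['origin'],d['attitude'])
    for n in ['magnifier','handle_top','clip','stand','rack','tile','head','head_top','cup','bird','glue','bowl','doll']:
        for r in optics.look_for(c,n)[:3]:
            if r['p']>.2: print(c,n,round(r['p'],2),np.round(r['location'],3),proj(d,r['location'])[0].round())
s=get_state(); print(s)
a=cv2.imread('pics/scene1.png');b=cv2.imread('pics/top1.png')
E
```

```text
scene [1.09952204 0.33297896 0.62383561] [-125.98076926    0.52123282  121.67839939]
scene magnifier 0.62 [0.544 0.236 0.175] [390. 241.]
scene handle_top 0.88 [0.543 0.238 0.179] [392. 239.]
scene clip 0.62 [0.54  0.24  0.176] [393. 239.]
scene clip 0.29 [0.568 0.252 0.013] [381. 312.]
scene stand 0.94 [0.572 0.251 0.011] [379. 314.]
scene rack 0.6 [0.575 0.028 0.049] [281. 260.]
scene rack 0.36 [ 0.788 -0.01   0.05 ] [204. 322.]
scene tile 0.81 [ 0.512 -0.26   0.009] [200. 219.]
scene head 0.85 [ 0.496 -0.262  0.055] [201. 201.]
scene head_top 0.76 [ 0.494 -0.258  0.05 ] [203. 203.]
scene head_top 0.47 [0.566 0.249 0.014] [379. 311.]
scene cup 0.64 [ 0.396 -0.328  0.054] [206. 178.]
scene cup 0.42 [ 0.496 -0.259  0.05 ] [202. 203.]
scene bird 0.93 [ 0.642 -0.211  0.022] [179. 249.]
scene glue 0.8 [0.375 0.161 0.05 ] [373. 230.]
scene glue 0.79 [0.372 0.271 0.054] [420. 244.]
scene glue 0.41 [0.544 0.238 0.176] [392. 240.]
scene bowl 0.64 [0.662 0.286 0.019] [382. 355.]
scene doll 0.76 [ 0.786 -0.01   0.048] [205. 322.]
top [ 0.3301773  -0.0220192   1.33257308] [-169.11321393    1.7
[... 643 characters left out ...]
 [288. 136.]
{'time_s': 1.4, 'joints': array([ 9.11044004e+01,  2.05465224e+01,  6.81844169e-01, -1.20079258e-03,
       -7.01369935e+01, -1.65044528e+01]), 'qd': array([ 0.03038574,  0.01355451,  0.03970136, -0.05464082,  0.02552099,
        0.0178076 ]), 'joint_torque': array([-3.58019701e-03, -5.82388222e+01,  2.93296945e+01,  7.00283200e+00,
        1.23227021e-02, -3.25497172e-05]), 'tcp_pos': array([0.17928371, 0.65072105, 0.22655476]), 'eef_rot': array([ 1.79998076e+02,  6.07888607e-04, -1.54004603e+01]), 'contact_force': array([ 0.6989316 , -0.37299261,  0.306705  ]), 'moment': array([-0.03176159,  0.00593003,  0.01849027]), 'gripper_force': 0.0, 'gripper_width': 0.08758933121017065}
```

View pics/scene1.png

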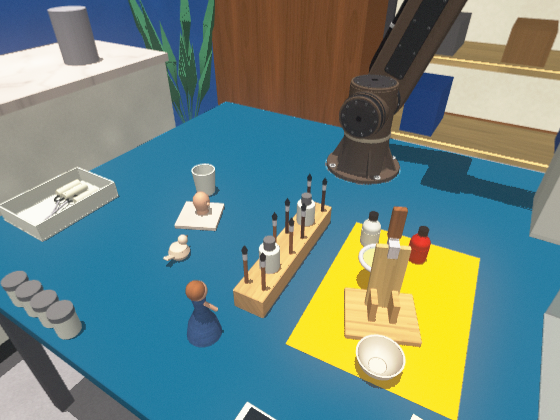

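View pics/top1.png

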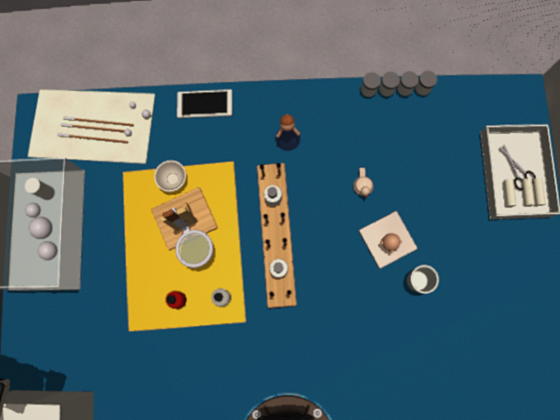

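The scene view shows the handle top at about (399,210), the rack running from (255,290) to (315,215), and the head at (201,203). In the top view the lens is at (195,249), the stand base at (184,218), the head at (391,242) and the rack at (277,235). Next I'll enlarge the stand and tile.

Run:
```python
import cv2,numpy as np
a=cv2.imread('pics/top1.png');b=cv2.imread('pics/scene1.png')
A=cv2.resize(a[180:280,140:240],(400,400),interpolation=cv2.INTER_CUBIC)
B=cv2.resize(a[200:280,350:430],(400,400),interpolation=cv2.INTER_CUBIC)
C=b[200:350,330:430]; C=cv2.resize(C,(400,600),interpolation=cv2.INTER_CUBIC)
cv2.imwrite('pics/c1.png',np.hstack([A,B])); cv2.imwrite('pics/c2.png',C)
```

```text
(no output)
```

View pics/c1.png

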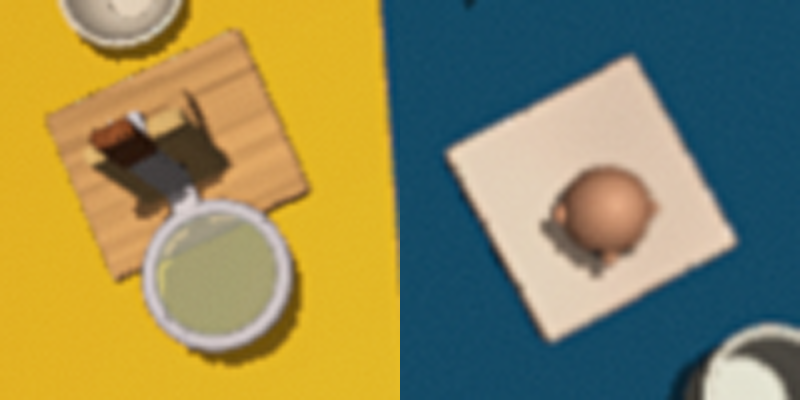

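View pics/c2.png

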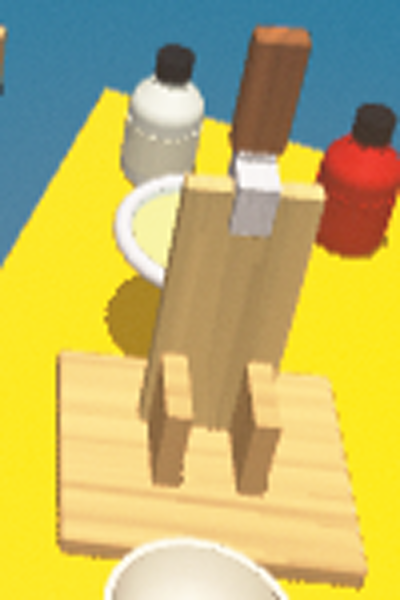

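```bash
cat > fit.py <<'E'
from h import *
from scipy.optimize import least_squares
t=optics.capture('top'); s=optics.capture('scene')
T=lambda x,y:(x/4+140,y/4+180)
S=lambda x,y:(x/4+330,y/4+200)
obs=[(t,T(45,117),(.155,.07,.014)),(t,T(240,28),(.155,-.07,.014)),(t,T(310,188),(.035,-.07,.014)),(t,T(118,280),(.035,.07,.014)),
(t,T(218,275),(0,0,.072)),(t,T(112,130),(.062,0,.245)),(s,S(282,36),(.062,0,.245)),
(s,S(321,186),(.08,.03,.17)),(s,S(187,178),(.08,-.03,.17)) ]
def f(p,full=False):
    c,n=np.cos(p[2]),np.sin(p[2]); r=[]
    for d,uv,P in obs:
        w=[p[0]+c*P[0]-n*P[1],p[1]+n*P[0]+c*P[1],P[2]]
        r.append(proj(d,w)[0]-np.array(uv))
    return np.array(r) if full else np.ravel(r)
q=least_squares(f,[.48,.22,.3],loss='soft_l1').x; print('stand',q[:2],np.degrees(q[2])); print(f(q,True).round(1))
R=lambda x,y:((x-400)/5+350,y/5+200)
tc=atz(t,[R(632,55),R(738,240),R(550,342),R(445,152)],.012); print('tile',tc.round(4),tc.mean(0))
for z in (.045,.05,.055): print('head',z,atz(t,[R(608,209)],z))
print('rack corners',atz(t,[(258,164),(284,164),(297,306),(268,307)],.05).round(3))
print('lens',atz(t,[T(218,275)],.072))
for n in ['handle_top','head','head_top']:
  for c in('top','scene'):
    for r in optics.look_for(c,n)[:2]: print(c,n,r['p'],r['location'].__class__ and np.round(r['location'],4))
E
python3 fit.py
```

```text
stand [0.4800143  0.21278346] 23.55333657914752
[[-0.3 -0.2]
 [-0.5 -0.4]
 [ 0.4  0.5]
 [-0.9  0.5]
 [-0.  -0.1]
 [ 0.3  1.1]
 [-0.6 -2.1]
 [ 0.5  2.1]
 [-0.8  1.2]]
tile [[ 0.5683 -0.2987  0.012 ]
 [ 0.4707 -0.3465  0.012 ]
 [ 0.4223 -0.2471  0.012 ]
 [ 0.5211 -0.1992  0.012 ]] [ 0.49558897 -0.27286826  0.012     ]
head 0.045 [[ 0.48494085 -0.274417    0.045     ]]
head 0.05 [[ 0.48433986 -0.27343687  0.05      ]]
head 0.055 [[ 0.48373887 -0.27245674  0.055     ]]
rack corners [[ 0.695  0.054  0.05 ]
 [ 0.693 -0.013  0.05 ]
 [ 0.335 -0.034  0.05 ]
 [ 0.335  0.037  0.05 ]]
lens [[0.479824   0.21271017 0.072     ]]
top handle_top 0.67 [0.4856 0.2249 0.0746]
top handle_top 0.64 [ 0.4976 -0.2636  0.0133]
scene handle_top 0.84 [0.5429 0.2403 0.1807]
top head 0.64 [ 0.4812 -0.2692  0.0633]
scene head 0.63 [ 0.4936 -0.2629  0.0539]
top head_top 0.63 [ 0.4794 -0.2727  0.0642]
```

```bash
cat >> h.py <<'E'
def delta(p,yaw):
    s=get_state(); y0=np.radians(s['eef_rot'][2]); d=np.array(p)-s['tcp_pos']
    c,n=np.cos(y0),np.sin(y0)
    t=-(yaw-s['eef_rot'][2]+180)%360-180 if 0 else -((yaw-s['eef_rot'][2]+180)%360-180)
    print('slide',np.round(np.array([c*d[0]+n*d[1],n*d[0]-c*d[1],-d[2]])/.15,3),'turn',round(t/90,3),'tcp',s['tcp_pos'].round(4),s['eef_rot'].round(2))
E
python3 -c "
from h import *
delta([.5368,.2376,.32],-66.5)"
```

```text
slide [ 3.029  2.023 -0.623] turn 0.568 tcp [0.1793 0.6508 0.2266] [-180.     0.   -15.4]
```

Call:
send_rows(moves=[{"slide": [0.17,0.11,-0.13],"turn": 0.07,"gripper": 1},{"slide": [0.36,0.24,-0.28],"turn": 0.14,"gripper": 1},{"slide": [0.56,0.37,-0.42],"turn": 0.21,"gripper": 1},{"slide": [0.75,0.5,-0.55],"turn": 0.28,"gripper": 1},{"slide": [0.92,0.62,-0.63],"turn": 0.35,"gripper": 1}])

```text
time_s: 2.22
tcp_pos: [0.289, 0.5234, 0.3237]
eef_rot: [-179.8, 0.1, -47.2]
contact_force: [0.8, 0.5, 0.5]
gripper_width: 0.0875
gripper_force: 0.0
```

```bash
python3 -c "
from h import *
delta([.5368,.2376,.32],-66.5)"
```

```text
slide [2.521 0.082 0.025] turn 0.214 tcp [0.289  0.5234 0.3237] [-1.7985e+02  6.0000e-02 -4.7200e+01]
```

Call:
send_rows(moves=[{"slide": [0.24,0,0],"turn": 0.05,"gripper": 1},{"slide": [0.48,0,0],"turn": 0.1,"gripper": 1},{"slide": [0.72,0,0],"turn": 0.15,"gripper": 1},{"slide": [0.9,0,0],"turn": 0.2,"gripper": 1},{"slide": [1,0,0],"turn": 0.21,"gripper": 1}])

```text
time_s: 2.63
tcp_pos: [0.3917, 0.4126, 0.3216]
eef_rot: [-180.0, 0.0, -66.2]
contact_force: [-0.6, 0.6, 0.2]
gripper_width: 0.0877
gripper_force: 0.0
```

```bash
python3 -c "
from h import *
delta([.5368,.2376,.32],-66.5)"
```

```text
slide [ 1.458 -0.413  0.011] turn 0.004 tcp [0.3917 0.4126 0.3216] [-1.7996e+02  1.0000e-02 -6.6170e+01]
```

Call:
send_rows(moves=[{"slide": [0.24,-0.07,0],"turn": 0,"gripper": 1},{"slide": [0.48,-0.14,0],"turn": 0,"gripper": 1},{"slide": [0.72,-0.21,0],"turn": 0,"gripper": 1},{"slide": [0.9,-0.27,0],"turn": 0,"gripper": 1},{"slide": [1,-0.3,0],"turn": 0,"gripper": 1}])

```text
time_s: 3.05
tcp_pos: [0.4942, 0.2941, 0.3213]
eef_rot: [-180.0, -0.0, -65.9]
contact_force: [-0.2, 0.5, -0.6]
gripper_width: 0.0878
gripper_force: 0.0
```

Run:
```python
from h import *
d=cap('wrist','w1'); delta([.5368,.2376,.32],-66.5)
for n in ['handle_top','clip','magnifier','stand']:
    for r in optics.look_for('wrist',n)[:2]: print(n,round(r['p'],2),np.round(r['location'],3),proj(d,r['location'])[0].round())
a=np.radians(23.55); P=np.array([[x*np.cos(a)-y*np.sin(a)+.48,x*np.sin(a)+y*np.cos(a)+.213,.245] for x,y in[(.056,.012),(.068,.012),(.068,-.012),(.056,-.012)]])
print('handle top corners',proj(d,P).round())
im=cv2.imread('pics/w1.png'); cv2.polylines(im,[proj(d,P).round().astype(int).reshape(-1,1,2)],True,(0,255,0),1); cv2.imwrite('pics/w1b.png',im)
```

```text
slide [ 0.453 -0.104  0.008] turn 0.006 tcp [0.4949 0.2932 0.3212] [-1.7999e+02 -5.0000e-02 -6.5950e+01]
handle_top 0.75 [0.489 0.22  0.074] [305. 121.]
clip 0.62 [0.492 0.22  0.072] [303. 120.]
magnifier 0.56 [0.49  0.223 0.073] [303. 123.]
stand 0.64 [0.573 0.241 0.01 ] [241. 108.]
stand 0.44 [0.491 0.22  0.075] [303. 121.]
handle top corners [[263. 145.]
 [247. 145.]
 [246. 110.]
 [263. 111.]]
```

View pics/w1b.png

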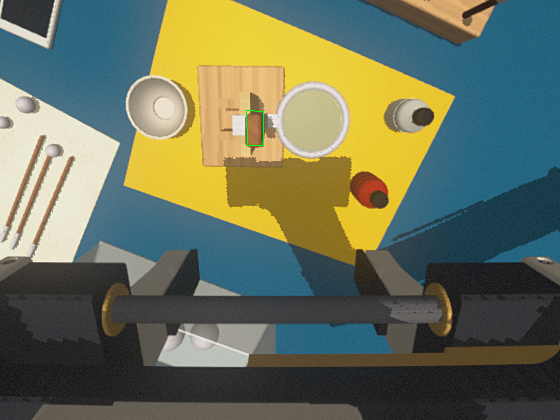

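The wrist view puts the brown handle top at about (255,128), right on the projected outline. The stand edges line up with the image axes, so the pose and yaw are confirmed. The glue (410,115) and the red look-alike (372,190) are out of the way.

Call:
send_rows(moves=[{"slide": [0.2,-0.05,0],"turn": 0.005,"gripper": 1},{"slide": [0.38,-0.09,0],"turn": 0.005,"gripper": 1},{"slide": [0.45,-0.104,0],"turn": 0.005,"gripper": 1},{"slide": [0.45,-0.104,0.15],"turn": 0.005,"gripper": 1},{"slide": [0.45,-0.104,0.3],"turn": 0.005,"gripper": 1}])

```text
time_s: 3.72
tcp_pos: [0.5351, 0.2422, 0.2768]
eef_rot: [-179.8, 0.1, -66.3]
contact_force: [-0.9, 1.6, 0.3]
gripper_width: 0.0877
gripper_force: 0.0
```

```bash
python3 -c "
from h import *
delta([.5368,.2376,.194],-66.45)
d=cap('wrist','w2')"
```

```text
slide [0.032 0.002 0.552] turn 0.002 tcp [0.5351 0.2422 0.2768] [-1.7981e+02  6.0000e-02 -6.6250e+01]
```

View pics/w2.png

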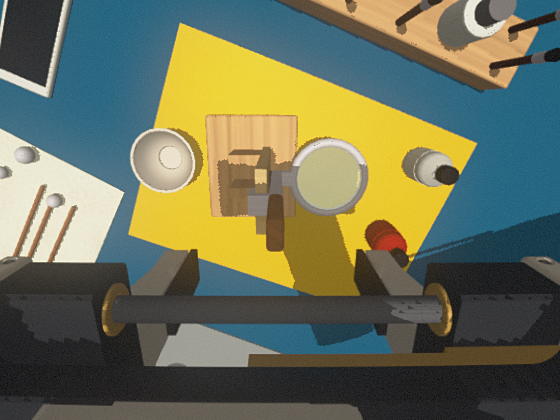

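The handle at (275,235) is centred between the fingers, whose midpoint is at column 277, so I'll descend.

Call:
send_rows(moves=[{"slide": [0.02,0.002,0.15],"turn": 0.002,"gripper": 1},{"slide": [0.025,0.002,0.3],"turn": 0.002,"gripper": 1},{"slide": [0.025,0.002,0.44],"turn": 0.002,"gripper": 1},{"slide": [0.025,0.002,0.53],"turn": 0.002,"gripper": 1},{"slide": [0.025,0.002,0.53],"turn": 0.002,"gripper": 1}])

```text
time_s: 4.18
tcp_pos: [0.5338, 0.2379, 0.1939]
eef_rot: [179.7, -0.0, -66.4]
contact_force: [-0.9, -0.3, -0.7]
gripper_width: 0.0879
gripper_force: 0.0
```

Call:
send_rows(moves=[{"slide": [0,0,0],"turn": 0,"gripper": 0.6},{"slide": [0,0,0],"turn": 0,"gripper": 0.4},{"slide": [0,0,0],"turn": 0,"gripper": 0.25},{"slide": [0,0,0],"turn": 0,"gripper": 0.1},{"slide": [0,0,0],"turn": 0,"gripper": 0}], newtons=30)

```text
time_s: 4.6
tcp_pos: [0.536, 0.2381, 0.1975]
eef_rot: [-179.9, 0.0, -66.4]
contact_force: [0.5, 0.5, -0.2]
gripper_width: 0.0596
gripper_force: 0.0
```

Call:
send_rows(moves=[{"slide": [0,0,0],"turn": 0,"gripper": 0},{"slide": [0,0,0],"turn": 0,"gripper": 0},{"slide": [0,0,0],"turn": 0,"gripper": 0},{"slide": [0,0,0],"turn": 0,"gripper": 0},{"slide": [0,0,0],"turn": 0,"gripper": 0}], newtons=40)

```text
time_s: 5.02
tcp_pos: [0.5358, 0.2377, 0.1965]
eef_rot: [180.0, -0.0, -66.4]
contact_force: [-1.1, -0.2, 0.7]
gripper_width: 0.0266
gripper_force: 0.0
```

Call:
send_rows(moves=[{"slide": [0,0,0],"turn": 0,"gripper": 0},{"slide": [0,0,0],"turn": 0,"gripper": 0},{"slide": [0,0,0],"turn": 0,"gripper": 0},{"slide": [0,0,0],"turn": 0,"gripper": 0},{"slide": [0,0,0],"turn": 0,"gripper": 0}], newtons=40)

```text
time_s: 5.43
tcp_pos: [0.5379, 0.2388, 0.1966]
eef_rot: [-179.8, 0.0, -66.4]
contact_force: [10.5, 2.1, -5.9]
gripper_width: 0.0121
gripper_force: 40.0
```

Call:
send_rows(moves=[{"slide": [0,0,0],"turn": 0,"gripper": 0},{"slide": [0,0,-0.03],"turn": 0,"gripper": 0},{"slide": [0,0,-0.07],"turn": 0,"gripper": 0},{"slide": [0,0,-0.11],"turn": 0,"gripper": 0},{"slide": [0,0,-0.15],"turn": 0,"gripper": 0}])

```text
time_s: 5.85
tcp_pos: [0.5372, 0.2392, 0.2169]
eef_rot: [-179.9, 0.0, -66.4]
contact_force: [3.7, 3.3, -2.0]
gripper_width: 0.0114
gripper_force: 40.0
```

Call:
send_rows(moves=[{"slide": [0,0,-0.06],"turn": 0,"gripper": 0},{"slide": [0,0,-0.14],"turn": 0,"gripper": 0},{"slide": [0,0,-0.24],"turn": 0,"gripper": 0},{"slide": [0,0,-0.34],"turn": 0,"gripper": 0},{"slide": [0,0,-0.44],"turn": 0,"gripper": 0}])

```text
time_s: 6.27
tcp_pos: [0.5354, 0.2375, 0.2859]
eef_rot: [180.0, -0.0, -66.4]
contact_force: [0.4, -0.3, -0.9]
gripper_width: 0.0116
gripper_force: 40.0
```

Call:
send_rows(moves=[{"slide": [0,0,-0.08],"turn": 0,"gripper": 0},{"slide": [0,0,-0.16],"turn": 0,"gripper": 0},{"slide": [0,0,-0.23],"turn": 0,"gripper": 0},{"slide": [0,0,-0.25],"turn": 0,"gripper": 0},{"slide": [0,0,-0.25],"turn": 0,"gripper": 0}])

```text
time_s: 6.68
tcp_pos: [0.5359, 0.2379, 0.3235]
eef_rot: [-179.9, 0.0, -66.4]
contact_force: [0.5, 0.2, -2.8]
gripper_width: 0.0116
gripper_force: 40.0
```

Run:
```python
from h import *
t=cap('top','t2'); s=cap('scene','s2'); w=cap('wrist','w3')
print(get_state()['contact_force'],get_state()['tcp_pos'])
delta([.484+.0568,-.272+.0248,.32],-66.45)
a=cv2.imread('pics/s2.png')[120:320,270:470]; b=cv2.imread('pics/w3.png')[100:300,200:400]
cv2.imwrite('pics/c3.png',np.hstack([cv2.resize(a,(400,400)),cv2.resize(b,(400,400))]))
```

```text
[ 0.06394172 -0.28286816 -2.26401924] [0.53534624 0.23764222 0.32164524]
slide [2.977 1.259 0.011] turn 0.0 tcp [0.5353 0.2376 0.3216] [179.92  -0.   -66.44]
```

View pics/c3.png

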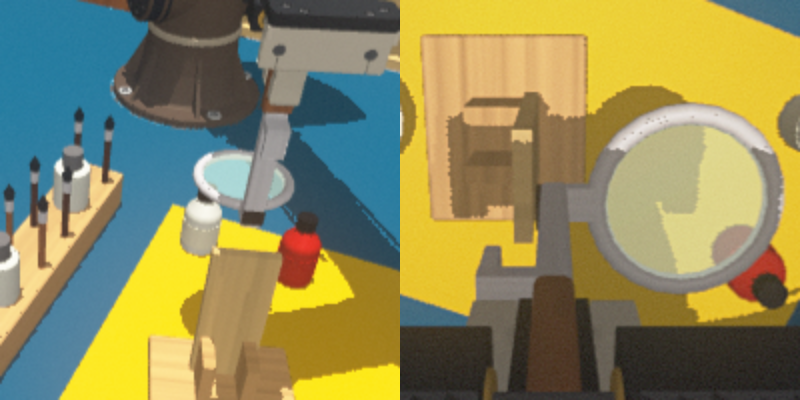

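The magnifier is off the stand, level in the grip, with the lens clear (left panel (245,178), right panel (690,200)). Now I'll carry it over the rack.

Call:
send_rows(moves=[{"slide": [0.08,0.03,0],"turn": 0,"gripper": 0},{"slide": [0.22,0.09,0],"turn": 0,"gripper": 0},{"slide": [0.38,0.16,0],"turn": 0,"gripper": 0},{"slide": [0.56,0.24,0],"turn": 0,"gripper": 0},{"slide": [0.74,0.31,0],"turn": 0,"gripper": 0}])

```text
time_s: 7.25
tcp_pos: [0.5369, 0.1158, 0.3219]
eef_rot: [179.9, -0.0, -66.4]
contact_force: [1.2, -0.0, -1.2]
gripper_width: 0.0119
gripper_force: 40.0
```

Call:
send_rows(moves=[{"slide": [0.18,0.08,0],"turn": 0,"gripper": 0},{"slide": [0.36,0.15,0],"turn": 0,"gripper": 0},{"slide": [0.54,0.23,0],"turn": 0,"gripper": 0},{"slide": [0.72,0.3,0],"turn": 0,"gripper": 0},{"slide": [0.88,0.37,0],"turn": 0,"gripper": 0}])

```text
time_s: 7.67
tcp_pos: [0.5388, -0.0279, 0.322]
eef_rot: [179.9, 0.0, -66.4]
contact_force: [0.7, 0.5, -0.9]
gripper_width: 0.0119
gripper_force: 40.0
```

Call:
send_rows(moves=[{"slide": [0.18,0.08,0],"turn": 0,"gripper": 0},{"slide": [0.36,0.15,0],"turn": 0,"gripper": 0},{"slide": [0.54,0.23,0],"turn": 0,"gripper": 0},{"slide": [0.7,0.29,0],"turn": 0,"gripper": 0},{"slide": [0.8,0.34,0],"turn": 0,"gripper": 0}])

```text
time_s: 8.08
tcp_pos: [0.5399, -0.1587, 0.3218]
eef_rot: [179.9, 0.0, -66.5]
contact_force: [0.5, -0.6, -0.8]
gripper_width: 0.012
gripper_force: 40.0
```

```bash
python3 -c "
from h import *
delta([.484+.0568,-.272+.0248,.32],-66.45)"
```

```text
slide [0.543 0.23  0.012] turn -0.001 tcp [ 0.5399 -0.1587  0.3218] [ 1.7992e+02  1.0000e-02 -6.6510e+01]
```

Call:
send_rows(moves=[{"slide": [0.13,0.06,0],"turn": 0,"gripper": 0},{"slide": [0.27,0.12,0],"turn": 0,"gripper": 0},{"slide": [0.4,0.17,0],"turn": 0,"gripper": 0},{"slide": [0.5,0.21,0],"turn": 0,"gripper": 0},{"slide": [0.53,0.22,0],"turn": 0,"gripper": 0}])

```text
time_s: 8.5
tcp_pos: [0.5414, -0.2445, 0.3215]
eef_rot: [179.9, 0.0, -66.5]
contact_force: [0.2, 0.3, -0.9]
gripper_width: 0.012
gripper_force: 40.0
```

Call:
send_rows(moves=[{"slide": [0,0,0.08],"turn": 0,"gripper": 0},{"slide": [0,0,0.17],"turn": 0,"gripper": 0},{"slide": [0,0,0.26],"turn": 0,"gripper": 0},{"slide": [0,0,0.34],"turn": 0,"gripper": 0},{"slide": [0,0,0.38],"turn": 0,"gripper": 0}])

```text
time_s: 8.92
tcp_pos: [0.5411, -0.2418, 0.2634]
eef_rot: [179.9, 0.1, -66.4]
contact_force: [-0.8, 0.3, -1.4]
gripper_width: 0.0118
gripper_force: 40.0
```

Run:
```python
from h import *
t=cap('top','t3'); s=cap('scene','s3')
delta([.484+.0568,-.272+.0248,.2236],-66.45)
tp=get_state()['tcp_pos']; a=np.radians(23.55); z=tp[2]-.1316
L=tp-[.062*np.cos(a),.062*np.sin(a),0]; print('lens pred',L[:2],z, proj(t,[L[0],L[1],z+.007]),proj(s,[L[0],L[1],z+.007]))
A=cv2.imread('pics/t3.png')[195:295,330:430]; B=cv2.imread('pics/s3.png')[90:230,140:280]
cv2.imwrite('pics/c4.png',np.hstack([cv2.resize(A,(400,400),interpolation=2),cv2.resize(B,(400,400),interpolation=2)]))
```

```text
slide [0.031 0.017 0.27 ] turn 0.0 tcp [ 0.5413 -0.2419  0.2641] [ 1.7987e+02  9.0000e-02 -6.6430e+01]
lens pred [ 0.48449217 -0.26668669] 0.13254967023747538 [[395.93470648 236.94705453]] [[198.79657021 170.84768656]]
```

View pics/c4.png

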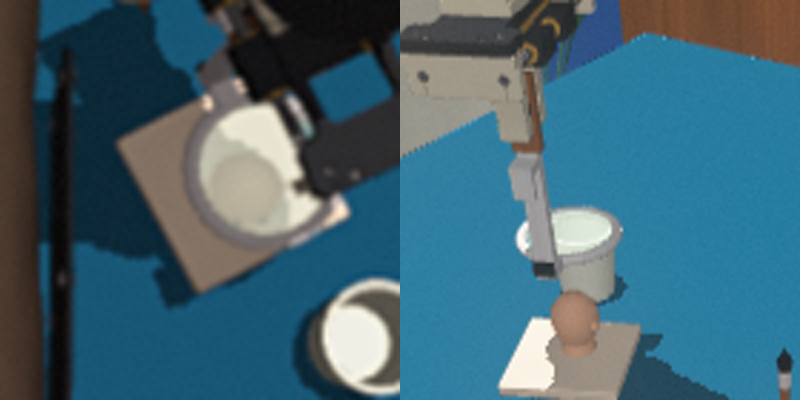

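Run:
```python
from h import *
t=optics.capture('top'); s=optics.capture('scene')
for z in (.04,.045,.05,.055,.06): print(z,atz(t,[(391.6,241.8)],z)[0][:2].round(4),atz(s,[(201.3,201.3)],z)[0][:2].round(4))
m=atz(t,[(395.5,238)],.1395)[0]; print('lens top',m)
for z in (.134,.137,.14): print(z,atz(s,[(199.5,172.2)],z)[0])
```

```text
0.04 [ 0.4855 -0.2754] [ 0.4801 -0.2773]
0.045 [ 0.4849 -0.2744] [ 0.4854 -0.2721]
0.05 [ 0.4843 -0.2734] [ 0.4907 -0.2669]
0.055 [ 0.4837 -0.2725] [ 0.496  -0.2616]
0.06 [ 0.4831 -0.2715] [ 0.5013 -0.2564]
lens top [ 0.48208635 -0.26552195  0.1395    ]
0.134 [ 0.48177227 -0.26755936  0.134     ]
0.137 [ 0.48555568 -0.26388136  0.137     ]
0.14 [ 0.48933909 -0.26020336  0.14      ]
```

Call:
send_rows(moves=[{"slide": [0.04,0.01,0],"turn": 0,"gripper": 0},{"slide": [0.04,0.01,0.06],"turn": 0,"gripper": 0},{"slide": [0.04,0.01,0.12],"turn": 0,"gripper": 0},{"slide": [0.04,0.01,0.18],"turn": 0,"gripper": 0},{"slide": [0.04,0.01,0.22],"turn": 0,"gripper": 0}])

```text
time_s: 9.53
tcp_pos: [0.5426, -0.248, 0.2307]
eef_rot: [179.9, 0.1, -66.4]
contact_force: [-0.3, 0.1, -1.4]
gripper_width: 0.0117
gripper_force: 40.0
```

Call:
send_rows(moves=[{"slide": [0,0,0.02],"turn": 0,"gripper": 0},{"slide": [0,0,0.02],"turn": 0,"gripper": 0},{"slide": [0,0,0.02],"turn": 0,"gripper": 0},{"slide": [0,0,0.02],"turn": 0,"gripper": 0},{"slide": [0,0,0.02],"turn": 0,"gripper": 0}])

```text
time_s: 9.95
tcp_pos: [0.5435, -0.2483, 0.2301]
eef_rot: [-180.0, -0.0, -66.4]
contact_force: [0.5, -1.0, -1.1]
gripper_width: 0.0119
gripper_force: 40.0
```

Run:
```python
from h import *
t=cap('top','t4'); s=cap('scene','s4')
for i in range(3):
    tp=get_state()['tcp_pos']; optics.capture('wrist'); print(tp)
tp=get_state()['tcp_pos']; a=np.radians(23.55); z=tp[2]-.1316
L=tp-[.062*np.cos(a),.062*np.sin(a),0]; print('lens pred',L[:2],z, proj(t,[L[0],L[1],z+.007]),proj(s,[L[0],L[1],z+.007]))
A=cv2.imread('pics/t4.png')[195:295,330:430]; B=cv2.imread('pics/s4.png')[130:230,150:250]
cv2.imwrite('pics/c5.png',np.hstack([cv2.resize(A,(400,400),interpolation=2),cv2.resize(B,(400,400),interpolation=2)]))
```

```text
[ 0.54344706 -0.24827613  0.22998349]
[ 0.54338611 -0.24828005  0.22991186]
[ 0.54335054 -0.24827504  0.2298421 ]
lens pred [ 0.48649205 -0.27305726] 0.09818687463129103 [[395.72135613 237.97698015]] [[197.9935168  182.15898212]]
```

View pics/c5.png

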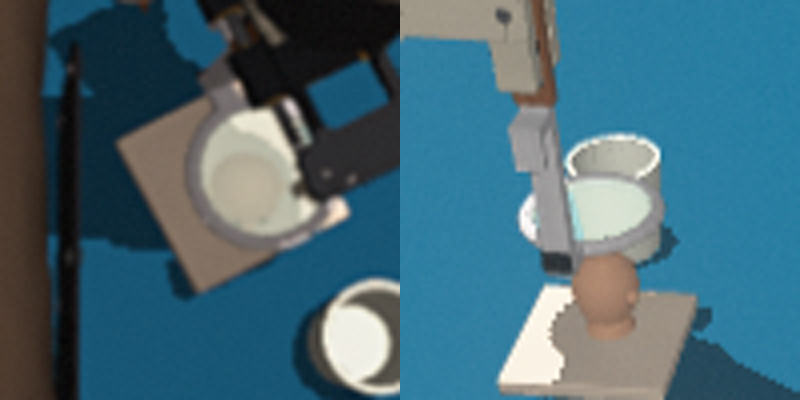

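The lens shows at (395.5,238.5) in the top view and (197.8,183.3) in the scene view, within about 1 px of the prediction. It is centred on the head about 26 mm up, so I'll lower it 5 mm and let it settle.

Call:
send_rows(moves=[{"slide": [0,0,0.01],"turn": 0,"gripper": 0},{"slide": [0,0,0.02],"turn": 0,"gripper": 0},{"slide": [0,0,0.03],"turn": 0,"gripper": 0},{"slide": [0,0,0.03],"turn": 0,"gripper": 0},{"slide": [0,0,0.03],"turn": 0,"gripper": 0}])

```text
time_s: 10.62
tcp_pos: [0.5431, -0.2483, 0.2248]
eef_rot: [180.0, 0.0, -66.4]
contact_force: [0.7, -0.7, -1.4]
gripper_width: 0.0119
gripper_force: 40.0
```

Call:
send_rows(moves=[{"slide": [0,0,0],"turn": 0,"gripper": 0},{"slide": [0,0,0],"turn": 0,"gripper": 0},{"slide": [0,0,0],"turn": 0,"gripper": 0},{"slide": [0,0,0],"turn": 0,"gripper": 0},{"slide": [0,0,0],"turn": 0,"gripper": 0}])

```text
time_s: 11.03
tcp_pos: [0.5432, -0.2483, 0.2251]
eef_rot: [-180.0, 0.0, -66.4]
contact_force: [-1.2, -0.1, -1.2]
gripper_width: 0.0121
gripper_force: 40.0
```

Call:
send_rows(moves=[{"slide": [0,0,0],"turn": 0,"gripper": 0},{"slide": [0,0,0],"turn": 0,"gripper": 0},{"slide": [0,0,0],"turn": 0,"gripper": 0},{"slide": [0,0,0],"turn": 0,"gripper": 0},{"slide": [0,0,0],"turn": 0,"gripper": 0}])

```text
time_s: 11.45
tcp_pos: [0.5432, -0.2483, 0.2251]
eef_rot: [180.0, 0.0, -66.4]
contact_force: [0.1, 0.2, -0.3]
gripper_width: 0.0119
gripper_force: 40.0
```

```bash
python3 -c "
from h import *
s=get_state(); print(s['tcp_pos'],s['gripper_force'],s['gripper_width'],np.abs(s['qd']).max())
print(order.close_job())"
```

```text
[ 0.54321605 -0.24825001  0.22505146] 39.997631795704365 0.011910903095394677 0.10395641936262673
the job is handed in; nothing more can be done
None
```

I handed the job in at about 11.5 s, with the magnifier held level and still over the doll head: by my measurements the lens is centred within a few mm and about 2 cm above it. No verdict came back from the judge.

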